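# Set a drawer knob face down in the bench cup

## Task

The nightstand's drawer knobs are to get their screws, and for that a knob must sit in the round pocket of the wooden bench cup with its broad face down and its narrow foot (with the brass insert) pointing straight up. Of the two white knobs on the table take the one that already lies with its foot up and set it into the pocket that way up, fully down on the cork; leave the other knob where it stands.

Things in the scene. Friction and masses are not known exactly. Their poses are not given: they have to be found in the camera images.
- knob_upturned_center (a point): White drawer knob lying upside down on its broad face, foot up: 28 mm tall; the broad head (30 mm across) takes the lower 18 mm, and the round foot (18 mm across, with a brass insert in its end) the upper 10 mm, which is where to grip it. The point is on the knob's axis, half-way up (14 mm over the table at the start). Its z axis runs along the knob's axis from foot to head, so it points straight DOWN while the foot is up. Round: any grasp yaw will do. 0.03 kg, loose.
- knob_standing_center (a point): The other white drawer knob, of the same size and look, but standing on its foot with the broad head up; leave it. The point is on its axis, half-way up (14 mm over the table); its z axis, from foot to head, points UP. Loose.
- cup_floor (a point): Bench cup, fixed to the table: a pale wooden block 84 x 84 mm on a plywood foot 120 x 90 x 8 mm, 26 mm high in all, with a round pocket 44 mm wide in its middle. The point is the centre of the pocket's cork floor, 14 mm over the table and 12 mm below the block's top. z up; x along the foot's long side. A knob seated foot up has its centre 14 mm above this point, and its foot then stands wholly clear of the block (from 18 to 28 mm above this point).
Not all that is in view belongs to the job. What is shaped like the part that bears knob_upturned_center but black is not meant. Leave any purple look-alike of the part that bears cup_floor alone.

How it is judged:
By the outcome, as a careful person would: the job done as asked, in the order asked, and still so for the second after the job is handed in, with the robot touching nothing.
It also fails if it takes over 38 s, if anything falls off the work surface, if the arm or the gripper's body presses on something with over 40 N, if the wrist force passes 120 N, or if a joint passes its speed limit or range.

## Robot

A 7-joint arm with a two-finger parallel gripper is mounted at the origin on a cart in front of the work surface, level with it; the furniture and walls round the work are solid. World frame = base frame: x ahead of the robot, y to its left, z up, the work surface at z = 0. Lengths are in mm, angles in rad, forces in N, time in s.
With the tool pointing down it reaches from about 400 to 875 mm from the base axis. Payload 4.4 kg.
Tool frame: the origin (TCP) lies between the finger pads; the fingertips stand 22 mm ahead of it and the grasp point (between the pads) lies 3 mm ahead of it; z points along the fingers, y is the line along which they close (so a half turn about z gives the same grasp; the last joint's range is limited). The gripper opens to 85 mm and grips with 20 to 120 N. Pads are 22 mm wide; open, the fingers measure 114 mm over their backs; the gripper's body (76 mm by 85 mm) begins 54 mm behind the grasp point. The pads swing forward as they close: fully open they stand 13 mm farther back than shut.
Start: joints at [1.106, 0.628, 0.038, 1.517, -0.027, 0.996, -0.02], TCP at [252.431, -598.996, 253.313] pointing down, gripper open.
Joint ranges: [-3.06, 3.06], [-0.37, 2.12], [-1.25, 1.32], [0.18, 2.47], [-1.1, 4.24], [0.23, 1.98], [-2.94, 2.94]. Speed limits (rad/s): [2.57, 2.57, 3.14, 3.14, 3.14, 3.14, 3.14].

## Interface

Orientations are given as [roll, pitch, yaw] about the fixed x, y, z axes, in that order (R = Rz(yaw) Ry(pitch) Rx(roll)).
In Python, from cell import ctrl gives the robot as it stands.
- The arm moves only by the tool step_arm, never from a script. Its argument "plan" is a list of rows, each an object of numbers: "dx", "dy", "dz": the shift along the tool's x, y, z scaled (see below); "ax", "ay", "az": the turn, a rotation vector about the tool's x, y, z scaled (see below); "gripper": the opening, from 0 (shut) to 1 (fully open). A call has 1 to 20 rows; each row shifts and turns the commanded pose from where the row before left it, along the tool's axes as they then stand; what a row does not reach is not made up. The controller multiplies each number of a shift by 0.3 m and each number of a turn by 90 degrees. A row lasts 1/8 s, in which the tool goes at most 62.5 mm and 10.7 degrees, less where a joint would pass 70% of its speed; a pose out of reach is approached as far as the arm can. A call with a number of a shift or a turn outside -1 to 1 is refused whole. A call with a gripper value outside its range is refused whole. The fingers move at their own pace and stop on an object; the grip force is fixed at half the most. Time passes only in rows, so rows that do not move let the fingers close. It gives the time, the measured TCP pose, the force, the opening and the grip force at its end, in the units of the state.
- ctrl.read_state(): the state, without advancing time (a new reading comes with each control period).
- ctrl.get_image(name): name is "scene" or "top" or "wrist"; returns a dict with "color" (400x640x3 uint8, red, green, blue), "range_z" (400x640 float32, mm along the optical axis (not along the pixel's ray), 0 where there is no reading), "fx", "fy", "cx", "cy" (pixels), "T" (4x4, takes a point from camera to world coordinates); the wrist camera has in their place "T_tool_cam" (4x4, takes a point from camera to tool coordinates, whose origin is the TCP and whose axes are the flange's). Camera axes: x right, y down, z forward; pixel columns grow to the right and rows downward; lengths in mm; the calibration is good to about 2 mm. A picture is of the moment at which its call begins: read the wrist's pose just before it.
- ctrl.finish_job(): hands the job in; it is judged then, once.
The state is a dict: "clock": time; "qpos": joint angles; "qd": joint speeds; "tau": joint torques, N m; "eef_pos": TCP position; "tool_rot": TCP orientation; "force": force on the tool from outside, world axes, zero at the start; "torque": the same for the moment, N m; "width": finger opening in mm; "gripper_force": force on a finger pad.
Only numpy, scipy, OpenCV 4.12 (cv2) and the standard library are available. Lean on these libraries where they do the work, as an engineer would, in place of code of your own. Each camera call takes 0.05 s, during which the arm holds its last target. There are 200 camera calls.

## Working session

There is one attempt and no reset: what is moved stays moved. The work goes in short steps, Python scripts to look and compute and a tool call to move; the robot and the scene stay as the last step left them, time stands still between calls to the robot, and variables do not carry over. Pictures are saved under pics/ and viewed, at most 10 in all, crops included, and the job is handed in when it is done.

Besides the shell and the picture viewer there is one more tool, called after "Call:" as name(argument=value, ...) on one line, values as JSON. step_arm: Moves the arm, as the interface text tells. Shifts and turns lie within -1 to 1; 1 stands for 0.3 m of shift or 90 degrees of turn. Its arguments: {"type":"object","properties":{"plan":{"type":"array"}},"required":["plan"]}

```bash
mkdir -p pics
cat > h.py <<'E'
import numpy as np, cv2, pickle
from cell import ctrl
def grab(n):
    s=ctrl.read_state(); im=ctrl.get_image(n)
    pickle.dump((s,im),open(n+'.pkl','wb')); return s,im
def world(n,u,v,z=None):
    s,im=pickle.load(open(n+'.pkl','rb'))
    if 'T' in im: T=im['T']
    else:
        from scipy.spatial.transform import Rotation as R
        A=np.eye(4);A[:3,:3]=R.from_euler('xyz',s['tool_rot']).as_matrix();A[:3,3]=s['eef_pos'];T=A@im['T_tool_cam']
    d=np.array([(u-im['cx'])/im['fx'],(v-im['cy'])/im['fy'],1])
    if z is None: return (T@np.r_[d*im['range_z'][int(v),int(u)],1])[:3]
    r=T[:3,:3]@d; return T[:3,3]+r*(z-T[2,3])/r[2]
def save(n,f,crop=None,k=1):
    s,im=pickle.load(open(n+'.pkl','rb')); c=im['color'][:,:,::-1]
    if crop: u0,v0,u1,v1=crop; c=c[v0:v1,u0:u1]
    cv2.imwrite('pics/'+f,cv2.resize(c,None,fx=k,fy=k,interpolation=cv2.INTER_CUBIC))
E
python3 - <<'E'
from h import *
for n in('top','scene'): grab(n)
a=pickle.load(open('top.pkl','rb'))[1]['color'];b=pickle.load(open('scene.pkl','rb'))[1]['color']
save('top','top.png');save('scene','scene.png')
print(ctrl.read_state())
E
```

```text
{'clock': 0.1, 'qpos': array([ 1.10619308,  0.62927862,  0.03843755,  1.51825508, -0.02698646,
        0.99629155, -0.01999921]), 'qd': array([ 0.00232003, -0.00084712, -0.00027388, -0.00276104,  0.00017182,
       -0.00215654,  0.00011482]), 'tau': array([ 2.87120172e-03, -5.64531541e+01,  1.23012878e+00, -1.93975711e+01,
        1.11937488e-02,  5.38555309e-03, -9.83014758e-06]), 'eef_pos': array([ 252.23432131, -598.50511626,  252.46881853]), 'tool_rot': array([-3.13987803e+00,  2.54269310e-05,  3.98817548e-01]), 'force': array([ 0.11981385,  0.4097492 , -0.94536614]), 'torque': array([-0.00628015, -0.02891462,  0.01166237]), 'gripper_force': 0.0, 'width': 85.1581210492399}
```

View pics/top.png

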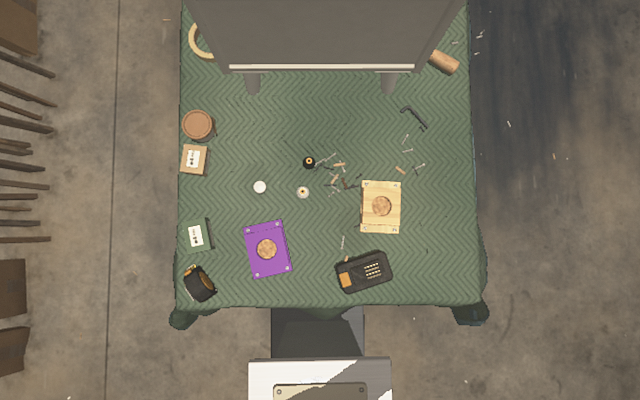

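View pics/scene.png

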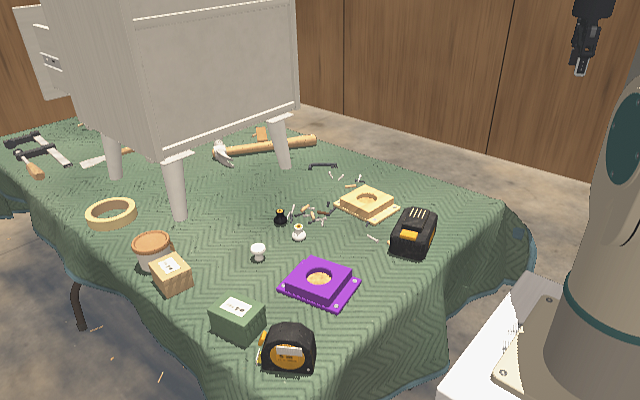

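Top view candidates: the white knob with a brass centre at (303,192) looks foot-up. The plain white one at (260,187) is the standing knob, and the black look-alike is at (309,162). The wooden cup is at (381,206) and the purple one at (267,249). I'll check the choice in a close crop.

Run:
```python
from h import *
save('top','crop.png',(240,145,420,245),4)
for n,u,v,z in(('up',303,192,28),('up',303,192,None),('stand',260,187,28),('black',309,162,28),('cup',381.5,206,14),('cup',381,206,None),('cuptop',368,190,None),('purple',267,249,14)): print(n,world('top',u,v,z).round(1))
```

```text
up [523.2  30.9  28. ]
up [522.8  30.8  31.3]
stand [535.6 126.8  28. ]
black [591.2  16.6  28. ]
cup [ 490.4 -147.2   14. ]
cup [ 490.5 -146.1   13.2]
cuptop [ 526.2 -115.7   25.1]
purple [397.4 113.1  14. ]
```

View pics/crop.png

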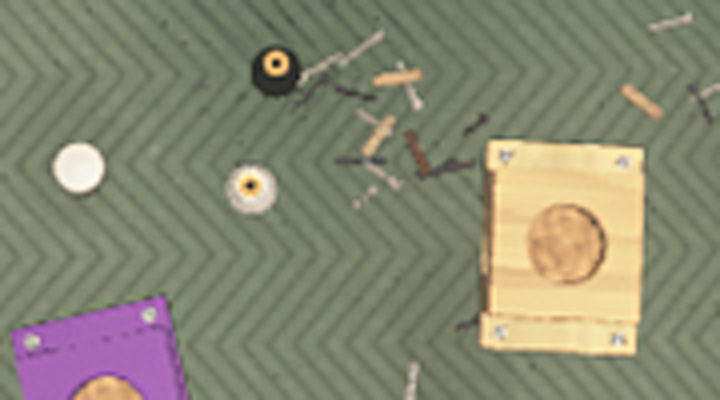

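The crop shows the brass insert facing up at crop (250,187), so knob (303,192) is the one to take. The clean white disc at (78,167) is the standing knob, and the pale pocket is centred at crop (567,243). Heights and sizes agree with the description, so I'm moving above the knob.

Call:
step_arm(plan=[{"dx": 0.118,"dy": -0.113,"dz": 0.02,"gripper": 1},{"dx": 0.118,"dy": -0.113,"dz": 0.02,"gripper": 1},{"dx": 0.118,"dy": -0.113,"dz": 0.02,"gripper": 1},{"dx": 0.118,"dy": -0.113,"dz": 0.02,"gripper": 1},{"dx": 0.118,"dy": -0.113,"dz": 0.02,"gripper": 1},{"dx": 0.118,"dy": -0.113,"dz": 0.02,"gripper": 1},{"dx": 0.118,"dy": -0.113,"dz": 0.02,"gripper": 1},{"dx": 0.118,"dy": -0.113,"dz": 0.02,"gripper": 1},{"dx": 0.118,"dy": -0.113,"dz": 0.02,"gripper": 1},{"dx": 0.118,"dy": -0.113,"dz": 0.02,"gripper": 1},{"dx": 0.118,"dy": -0.113,"dz": 0.02,"gripper": 1},{"dx": 0.118,"dy": -0.113,"dz": 0.02,"gripper": 1},{"dx": 0.118,"dy": -0.113,"dz": 0.02,"gripper": 1},{"dx": 0.118,"dy": -0.113,"dz": 0.02,"gripper": 1},{"gripper": 0.6},{"gripper": 0.6}])

```text
invalid input
```

Run:
```python
from h import *
s,im=grab('wrist'); save('wrist','w1.png')
print(s['clock'],s['eef_pos'],s['tool_rot'],s['qpos'],s['width']); print(im['T_tool_cam'].round(2))
```

```text
0.1 [ 252.23432131 -598.50511626  252.46881853] [-3.13987803e+00  2.54269310e-05  3.98817548e-01] [ 1.10619308  0.62927862  0.03843755  1.51825508 -0.02698646  0.99629155
 -0.01999921] 85.1581210492399
[[   0.     -0.95   -0.31   78.84]
 [   1.      0.     -0.     -0.94]
 [   0.     -0.31    0.95 -120.47]
 [   0.      0.      0.      1.  ]]
```

View pics/w1.png

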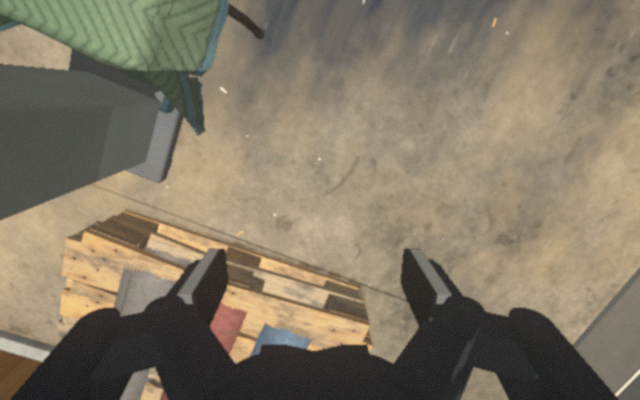

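The arm hasn't moved: the wrist view shows only floor and a pallet, with the fingertips near (205,265) and (425,265). The rows probably need every field.

Call:
step_arm(plan=[{"dx": 0.118,"dy": -0.113,"dz": 0.02,"ax": 0,"ay": 0,"az": 0,"gripper": 1},{"dx": 0.118,"dy": -0.113,"dz": 0.02,"ax": 0,"ay": 0,"az": 0,"gripper": 1},{"dx": 0.118,"dy": -0.113,"dz": 0.02,"ax": 0,"ay": 0,"az": 0,"gripper": 1},{"dx": 0.118,"dy": -0.113,"dz": 0.02,"ax": 0,"ay": 0,"az": 0,"gripper": 1},{"dx": 0.118,"dy": -0.113,"dz": 0.02,"ax": 0,"ay": 0,"az": 0,"gripper": 1},{"dx": 0.118,"dy": -0.113,"dz": 0.02,"ax": 0,"ay": 0,"az": 0,"gripper": 1},{"dx": 0.118,"dy": -0.113,"dz": 0.02,"ax": 0,"ay": 0,"az": 0,"gripper": 1}])

```text
clock: 1.02
eef_pos: [389.1, -282.6, 211.1]
tool_rot: [3.141, -0.0, 0.399]
force: [0.4, -0.9, 0.7]
width: 85.3
gripper_force: 0.0
```

Call:
step_arm(plan=[{"dx": 0.118,"dy": -0.113,"dz": 0.02,"ax": 0,"ay": 0,"az": 0,"gripper": 1},{"dx": 0.118,"dy": -0.113,"dz": 0.02,"ax": 0,"ay": 0,"az": 0,"gripper": 1},{"dx": 0.118,"dy": -0.113,"dz": 0.02,"ax": 0,"ay": 0,"az": 0,"gripper": 1},{"dx": 0.118,"dy": -0.113,"dz": 0.02,"ax": 0,"ay": 0,"az": 0,"gripper": 1},{"dx": 0.118,"dy": -0.113,"dz": 0.02,"ax": 0,"ay": 0,"az": 0,"gripper": 1},{"dx": 0.118,"dy": -0.113,"dz": 0.02,"ax": 0,"ay": 0,"az": 0,"gripper": 1},{"dx": 0.118,"dy": -0.113,"dz": 0.02,"ax": 0,"ay": 0,"az": 0,"gripper": 0.6},{"dx": 0,"dy": 0,"dz": 0.1,"ax": 0,"ay": 0,"az": 0,"gripper": 0.6},{"dx": 0,"dy": 0,"dz": 0,"ax": 0,"ay": 0,"az": 0,"gripper": 0.6},{"dx": 0,"dy": 0,"dz": 0,"ax": 0,"ay": 0,"az": 0,"gripper": 0.6}])

```text
clock: 2.28
eef_pos: [524.9, 29.9, 139.8]
tool_rot: [3.141, 0.0, 0.397]
force: [0.3, -0.5, 0.2]
width: 50.9
gripper_force: 0.0
```

Run:
```python
from h import *
s,im=grab('wrist'); save('wrist','w2.png')
print(s['clock'],s['eef_pos'],s['tool_rot'],s['qpos'],s['width'])
```

```text
2.275 [524.88120913  29.91061329 139.81009445] [3.14115242e+00 1.09191091e-04 3.97336073e-01] [-0.1434258   0.61764609  0.04899125  1.97006289 -0.05298118  0.55505604
 -1.23189728] 50.92285649033685
```

View pics/w2.png

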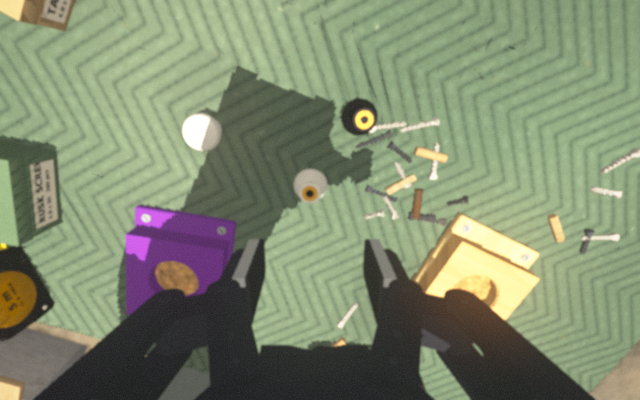

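The wrist view shows the foot-up knob with its brass insert at (310,193), fingertips at about (255,242) and (373,242), and a clear closing corridor.

Run:
```python
from h import *
im=pickle.load(open('wrist.pkl','rb'))[1]
p=world('wrist',310,193.5,28);print(p,world('wrist',310,193),world('wrist',310,183,9))
for u,v in((251,262),(376,262),(258,243),(370,243)):print(im['range_z'][v,u],world('wrist',u,v))
y=.397;d=p-np.array([524.9,29.9,0]);print(d[0]*np.cos(y)+d[1]*np.sin(y),d[0]*np.sin(y)-d[1]*np.cos(y))
```

```text
[524.64426383  34.48465425  28.        ] [525.26540678  34.73235753  28.73134929] [527.56170453  35.96683825   9.        ]
128.87016 [523.67092178  59.62948872 147.09260957]
128.65663 [544.40706554  10.5794852  147.23776467]
143.85722 [524.3332902   59.69184328 131.11734222]
146.22676 [544.12581598   9.71118172 128.94677019]
1.536825883249832 -4.326964496539079
```

Call:
step_arm(plan=[{"dx": 0.003,"dy": -0.011,"dz": 0.12,"ax": 0,"ay": 0,"az": 0,"gripper": 0.6},{"dx": 0,"dy": 0,"dz": 0.12,"ax": 0,"ay": 0,"az": 0,"gripper": 0.6},{"dx": 0,"dy": 0,"dz": 0.06,"ax": 0,"ay": 0,"az": 0,"gripper": 0.6},{"dx": 0,"dy": 0,"dz": 0.026,"ax": 0,"ay": 0,"az": 0,"gripper": 0.6},{"dx": 0,"dy": 0,"dz": 0,"ax": 0,"ay": 0,"az": 0,"gripper": 0.6},{"dx": 0,"dy": 0,"dz": 0,"ax": 0,"ay": 0,"az": 0,"gripper": 0.6}])

```text
clock: 3.08
eef_pos: [525.2, 34.1, 42.6]
tool_rot: [3.141, -0.002, 0.398]
force: [0.1, 0.4, -0.1]
width: 51.5
gripper_force: 0.0
```

Run:
```python
from h import *
s,im=grab('wrist'); save('wrist','w3.png',(200,150,440,330),3)
print(s['clock'],s['eef_pos'],s['force'])
```

```text
3.075 [525.19366288  34.0625322   42.56465111] [ 0.13924312  0.37669444 -0.13712995]
```

View pics/w3.png

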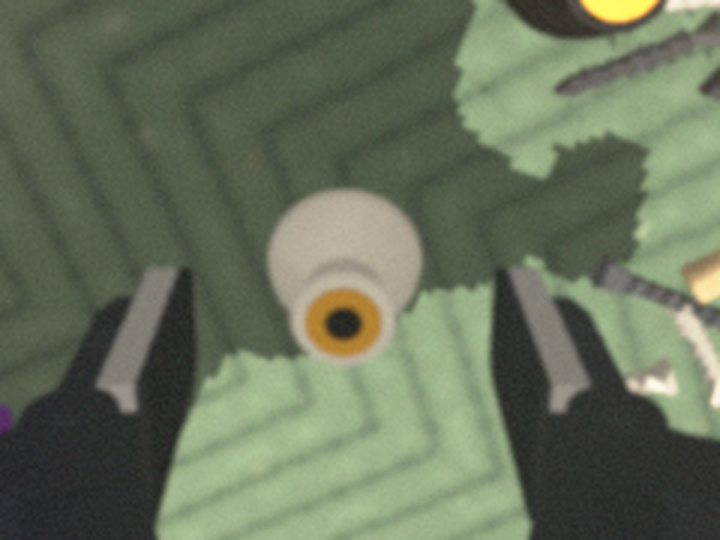

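The knob is centred between the pads (crop x 343, against a pad midpoint of 342). I'm closing on the foot.

Call:
step_arm(plan=[{"dx": 0,"dy": 0,"dz": 0.003,"ax": 0,"ay": 0,"az": 0,"gripper": 0.6},{"dx": 0,"dy": 0,"dz": 0,"ax": 0,"ay": 0,"az": 0,"gripper": 0},{"dx": 0,"dy": 0,"dz": 0,"ax": 0,"ay": 0,"az": 0,"gripper": 0},{"dx": 0,"dy": 0,"dz": 0,"ax": 0,"ay": 0,"az": 0,"gripper": 0},{"dx": 0,"dy": 0,"dz": 0,"ax": 0,"ay": 0,"az": 0,"gripper": 0},{"dx": 0,"dy": 0,"dz": 0,"ax": 0,"ay": 0,"az": 0,"gripper": 0},{"dx": 0,"dy": 0,"dz": 0,"ax": 0,"ay": 0,"az": 0,"gripper": 0}])

```text
clock: 4.0
eef_pos: [524.6, 34.3, 40.8]
tool_rot: [-3.142, -0.0, 0.399]
force: [-0.7, 0.3, 5.5]
width: 12.5
gripper_force: 58.7
```

The width reads 12.5 mm where I expected 18, so I'll look before lifting.

Run:
```python
from h import *
s,im=grab('wrist'); save('wrist','w4.png',(200,150,440,330),3)
print(s['eef_pos'],s['width'],s['force'])
```

```text
[524.55815084  34.33411164  40.81576654] 12.52162105287112 [-0.71475876  0.30358983  5.50007391]
```

View pics/w4.png

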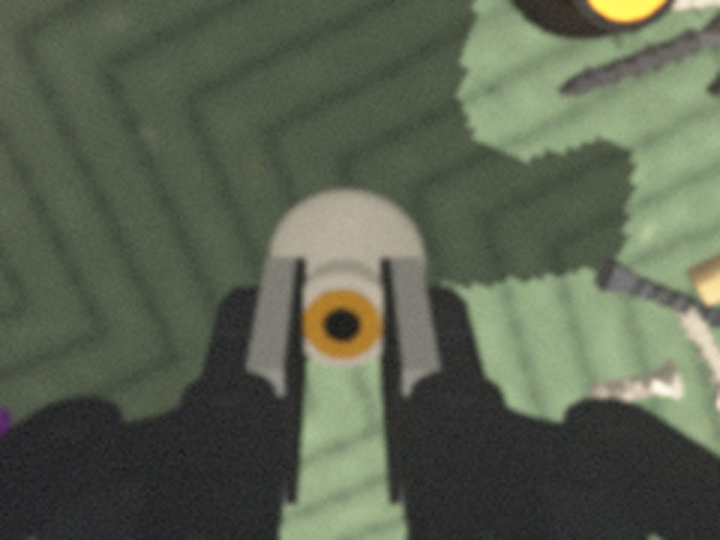

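The insert sits midway between the pads, with the fingertips just on the head's shoulder, so it's a good foot grip. I'll lift and go near the cup, stopping about 50 mm short along tool x so that the pocket stays in view.

Call:
step_arm(plan=[{"dx": 0,"dy": 0,"dz": -0.05,"ax": 0,"ay": 0,"az": 0,"gripper": 0},{"dx": 0,"dy": 0,"dz": -0.1,"ax": 0,"ay": 0,"az": 0,"gripper": 0},{"dx": 0,"dy": 0,"dz": -0.1,"ax": 0,"ay": 0,"az": 0,"gripper": 0},{"dx": -0.085,"dy": 0.085,"dz": 0,"ax": 0,"ay": 0,"az": 0,"gripper": 0},{"dx": -0.085,"dy": 0.085,"dz": 0,"ax": 0,"ay": 0,"az": 0,"gripper": 0},{"dx": -0.085,"dy": 0.085,"dz": 0,"ax": 0,"ay": 0,"az": 0,"gripper": 0},{"dx": -0.085,"dy": 0.085,"dz": 0,"ax": 0,"ay": 0,"az": 0,"gripper": 0},{"dx": -0.085,"dy": 0.085,"dz": 0,"ax": 0,"ay": 0,"az": 0,"gripper": 0},{"dx": -0.085,"dy": 0.085,"dz": 0,"ax": 0,"ay": 0,"az": 0,"gripper": 0},{"dx": 0,"dy": 0,"dz": 0,"ax": 0,"ay": 0,"az": 0,"gripper": 0},{"dx": 0,"dy": 0,"dz": 0,"ax": 0,"ay": 0,"az": 0,"gripper": 0}])

```text
clock: 5.42
eef_pos: [443.1, -165.9, 116.0]
tool_rot: [3.142, -0.001, 0.399]
force: [0.4, 0.9, -0.6]
width: 13.2
gripper_force: 58.8
```

Run:
```python
from h import *
s,im=grab('wrist'); save('wrist','w5.png')
print(s['clock'],s['eef_pos'],s['tool_rot'],s['width'],s['gripper_force'])
```

```text
5.425 [ 443.07954538 -165.92199905  116.00480545] [ 3.14152466e+00 -6.72679874e-04  3.98669376e-01] 13.227743935195175 58.79204376367852
```

View pics/w5.png

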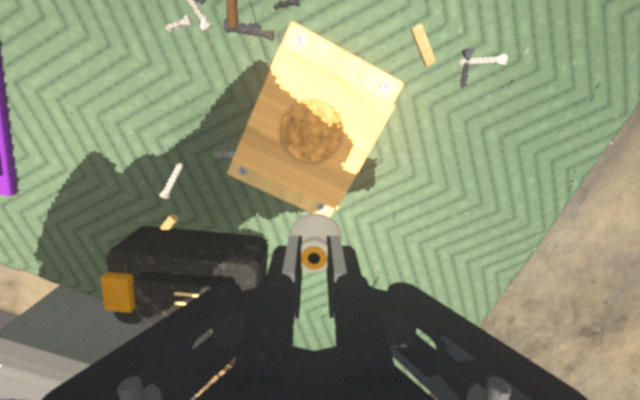

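The knob is held upright with its insert at (314,258), and the pale cup's pocket is centred near (311,131).

Run:
```python
from h import *
s,im=pickle.load(open('wrist.pkl','rb'))
k=world('wrist',314.3,258.3,103.2); print('knob',k, world('wrist',314,266))
c=world('wrist',311,131,26);c2=world('wrist',311,131); print('cup',c,c2)
for u,v in((279,131),(343,131),(311,98),(311,164)):print(world('wrist',u,v,26).round(1))
t=world('top',381.9,205.75,26); print('top cup',t)
y=.3987
for a in(c,t):
  for b in(k,s['eef_pos']):
    d=a-b;print(d[0]*np.cos(y)+d[1]*np.sin(y),d[0]*np.sin(y)-d[1]*np.cos(y))
# cup from range: bottom-of-pocket pixels
v,u=np.mgrid[80:185,260:365]; P=np.array([world('wrist',a,b) for a,b in zip(u.ravel(),v.ravel())])
m=(P[:,2]<20)&(P[:,2]>9)&(np.hypot(*(P[:,:2]-c[:2]).T)<26); print('floor',P[m].mean(0),m.sum(),P[m].min(0),P[m].max(0))
```

```text
knob [ 443.0914562  -164.97156709  103.2       ] [ 439.59251409 -166.28614749  104.27072767]
cup [ 491.74624874 -141.96559832   26.        ] [ 490.33987208 -142.41280231   13.42579351]
[ 483.2 -121.7   26. ]
[ 500.3 -162.2   26. ]
[ 511.7 -133.6   26. ]
[ 470.4 -150.9   26. ]
top cup [ 489.98443411 -145.99739836   26.        ]
53.77001667931442 -2.3127347571869166
54.14997058993182 -3.1839969495968496
50.58115944985532 0.7188641324559875
50.961113360472716 -0.15239805995394562
floor [ 489.98930329 -142.09069654   13.94513361] 3041 [ 468.01282863 -164.0890368    10.40592373] [ 511.78331448 -120.19032542   19.97692507]
```

Call:
step_arm(plan=[{"dx": 0.087,"dy": -0.004,"dz": 0,"ax": 0,"ay": 0,"az": 0,"gripper": 0},{"dx": 0.086,"dy": -0.004,"dz": 0,"ax": 0,"ay": 0,"az": 0,"gripper": 0},{"dx": 0,"dy": 0,"dz": 0.05,"ax": 0,"ay": 0,"az": 0,"gripper": 0},{"dx": 0,"dy": 0,"dz": 0.05,"ax": 0,"ay": 0,"az": 0,"gripper": 0},{"dx": 0,"dy": 0,"dz": 0,"ax": 0,"ay": 0,"az": 0,"gripper": 0},{"dx": 0,"dy": 0,"dz": 0,"ax": 0,"ay": 0,"az": 0,"gripper": 0}])

```text
clock: 6.22
eef_pos: [488.9, -144.2, 85.4]
tool_rot: [-3.141, 0.001, 0.398]
force: [-0.4, -0.3, -0.3]
width: 12.6
gripper_force: 58.8
```

Run:
```python
from h import *
s,im=grab('wrist'); save('wrist','w6.png',(200,130,440,310),3)
print(s['clock'],s['eef_pos'],s['force'])
```

```text
6.225 [ 488.94253954 -144.23970224   85.37745029] [-0.39022586 -0.29749337 -0.26293512]
```

View pics/w6.png

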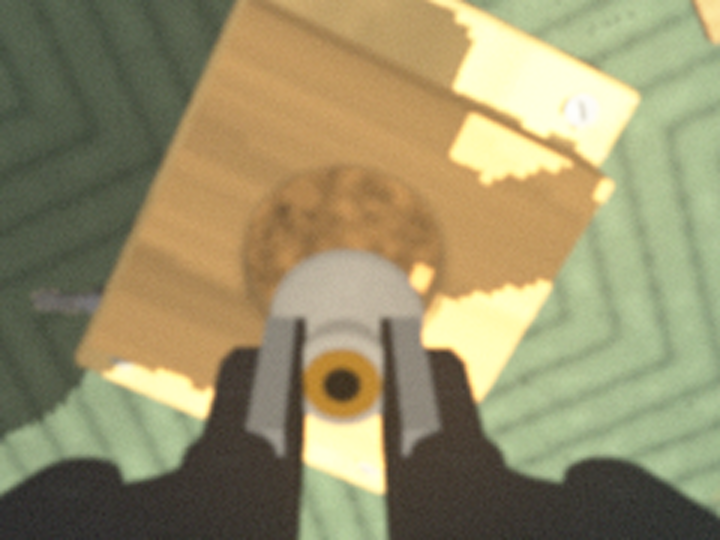

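The pocket (crop x 242 to 443, centre 342) lines up with the knob at 342, so I'm lowering it.

Call:
step_arm(plan=[{"dx": 0,"dy": 0,"dz": 0.05,"ax": 0,"ay": 0,"az": 0,"gripper": 0},{"dx": 0,"dy": 0,"dz": 0.03,"ax": 0,"ay": 0,"az": 0,"gripper": 0},{"dx": 0,"dy": 0,"dz": 0.018,"ax": 0,"ay": 0,"az": 0,"gripper": 0},{"dx": 0,"dy": 0,"dz": 0,"ax": 0,"ay": 0,"az": 0,"gripper": 0},{"dx": 0,"dy": 0,"dz": 0,"ax": 0,"ay": 0,"az": 0,"gripper": 0}])

```text
clock: 6.9
eef_pos: [489.8, -143.9, 56.3]
tool_rot: [3.141, -0.0, 0.399]
force: [0.1, -0.5, -0.1]
width: 12.9
gripper_force: 58.8
```

Call:
step_arm(plan=[{"dx": 0,"dy": 0,"dz": 0.003,"ax": 0,"ay": 0,"az": 0,"gripper": 0},{"dx": 0,"dy": 0,"dz": 0,"ax": 0,"ay": 0,"az": 0,"gripper": 0},{"dx": 0,"dy": 0,"dz": 0.002,"ax": 0,"ay": 0,"az": 0,"gripper": 0},{"dx": 0,"dy": 0,"dz": 0,"ax": 0,"ay": 0,"az": 0,"gripper": 0},{"dx": 0,"dy": 0,"dz": 0,"ax": 0,"ay": 0,"az": 0,"gripper": 0}])

```text
clock: 7.52
eef_pos: [489.9, -143.9, 54.9]
tool_rot: [3.141, -0.0, 0.399]
force: [-0.3, 0.3, 2.5]
width: 12.3
gripper_force: 59.0
```

The cork carries about 2.5 N at the expected height, so I'll release and rise.

Call:
step_arm(plan=[{"dx": 0,"dy": 0,"dz": 0,"ax": 0,"ay": 0,"az": 0,"gripper": 0.3},{"dx": 0,"dy": 0,"dz": 0,"ax": 0,"ay": 0,"az": 0,"gripper": 0.5},{"dx": 0,"dy": 0,"dz": 0,"ax": 0,"ay": 0,"az": 0,"gripper": 0.5},{"dx": 0,"dy": 0,"dz": 0,"ax": 0,"ay": 0,"az": 0,"gripper": 0.5},{"dx": 0,"dy": 0,"dz": -0.05,"ax": 0,"ay": 0,"az": 0,"gripper": 0.5},{"dx": 0,"dy": 0,"dz": -0.1,"ax": 0,"ay": 0,"az": 0,"gripper": 0.5},{"dx": 0,"dy": 0,"dz": -0.15,"ax": 0,"ay": 0,"az": 0,"gripper": 0.5},{"dx": -0.15,"dy": 0,"dz": 0,"ax": 0,"ay": 0,"az": 0,"gripper": 0.5},{"dx": 0,"dy": 0,"dz": 0,"ax": 0,"ay": 0,"az": 0,"gripper": 0.5},{"dx": 0,"dy": 0,"dz": 0,"ax": 0,"ay": 0,"az": 0,"gripper": 0.5}])

```text
clock: 8.78
eef_pos: [448.9, -161.4, 145.5]
tool_rot: [3.141, -0.002, 0.399]
force: [0.5, 0.0, -0.2]
width: 42.5
gripper_force: 0.0
```

Run:
```python
from h import *
s,im=grab('wrist'); save('wrist','w7.png')
print(s['clock'],s['eef_pos'],s['width'])
# knob top from range, around expected place
v,u=np.mgrid[60:240,230:400]; P=np.array([world('wrist',a,b) for a,b in zip(u.ravel(),v.ravel())])
r=np.hypot(P[:,0]-490,P[:,1]+143); m=(P[:,2]>36)&(P[:,2]<60)&(r<25); print(m.sum(),P[m].mean(0),np.percentile(P[m,2],[5,50,95]))
```

```text
8.775 [ 448.92871209 -161.37612596  145.47779759] 42.515919657777914
459 [ 490.70156787 -142.57579389   42.15919019] [40.88968638 42.17871068 43.290004  ]
```

View pics/w7.png

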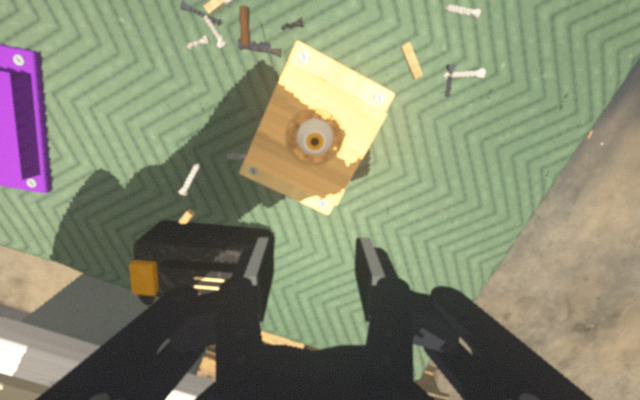

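The knob sits centred in the pocket, insert up at (314,141). Its foot end is at z = 42.2 mm, which matches the 42 mm of a fully seated knob. The gripper is clear, so I'm handing in.

```bash
python3 -c "
from cell import ctrl
print(ctrl.finish_job())"
```

```text
the job is handed in; nothing more can be done
None
```

The foot-up white knob is in the wooden cup's pocket, foot up and fully down on the cork (foot end measured at 42.2 mm, 42 mm expected); I didn't touch the other knob, and I handed the job in at about 9 s.

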